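# Close the hub clamp and lock it with the long pin from the rack

## Robot

A 6-joint arm with a two-finger parallel gripper is mounted at the origin on the work surface. World frame = base frame: x ahead of the robot, y to its left, z up, the work surface at z = 0. Lengths are in m, angles in rad, forces in N, time in s.
With the tool pointing down it reaches from about 0.375 to 0.9 m from the base axis. Payload 3.1 kg.
Tool frame: the origin (TCP) lies on the centre line of the jaws, within the pads' length; the fingertips stand 19 mm ahead of it and the grasp point (between the pads) is the TCP; z points along the fingers, y is the line along which they close (so a half turn about z gives the same grasp; the last joint's range is limited). The gripper opens to 85 mm and grips with 20 to 120 N. Pads are 22 mm wide; open, the fingers measure 114 mm over their backs; the gripper's body (76 mm by 85 mm) begins 54 mm behind the grasp point. The pads swing forward as they close: fully open they stand 13 mm farther back than shut.
Start: joints at [1.069, 0.527, 1.433, -0, 1.181, -0.178], TCP at [0.199, 0.593, 0.25] pointing down, gripper open.
Joint ranges: [-3.08, 3.08], [-0.75, 2.2], [0.22, 2.44], [-1.43, 4.57], [0, 2.65], [-2.85, 2.85]. Speed limits (rad/s): [2.79, 2.79, 3.14, 3.14, 3.14, 3.14].

## Interface

Orientations are given as a unit quaternion [x, y, z, w].
In Python, from station import manip, cams, sign_off gives the robot as it stands.
- The arm moves only by the tool carry_out, never from a script. Its argument "targets" is a list that holds one entry, the list of rows, each a list of 7 numbers: the shift along the tool's x, y, z in cm, then the turn, a rotation vector about the tool's x, y, z in degrees, then the finger opening in cm, from 0 to 8.54. A call has 1 to 12 rows; each row is the pose to reach, as a shift and turn from the pose commanded when the call began, along the tool's axes at that moment; what a row does not reach only later rows make up. A row lasts 1/12 s, in which the tool goes at most 41.7 mm and 7.16 degrees, less where a joint would pass 70% of its speed; a pose out of reach is approached as far as the arm can. A call with a gripper value outside its range is refused whole. The fingers move at their own pace and stop on an object; "force" is the grip in N (left out, the last holds). Time passes only in rows, so rows that repeat a pose let the fingers close. It gives the time, the measured TCP pose, the force, the opening and the grip force at its end, in the units of the state.
- manip.sense(): the state, without advancing time (a new reading comes with each control period).
- cams.snapshot(name): name is "scene" or "top"; returns the picture (480x640x3 uint8, red, green, blue); there is no depth.
- cams.camera_info(name): a dict with "K" (3x3 intrinsics, pixels), "T" (4x4, takes a point from camera to world coordinates). Camera axes: x right, y down, z forward; pixel columns grow to the right and rows downward; lengths in m; the calibration is good to about 2 mm. A picture is of the moment at which its call begins. camera_info takes no time and is no camera call.
- sign_off(): hands the job in; it is judged then, once.
The state is a dict: "t": time; "q": joint angles; "qd": joint speeds; "tau": joint torques, N m; "tcp_pos": TCP position; "tool_rot": TCP orientation; "force": force on the tool from outside, world axes, zero at the start; "ft_torque": the same for the moment, N m; "finger_gap": opening from 0.0 (shut) to 1.0 (fully open); "gripper_force": force on a finger pad.
Only numpy, scipy, OpenCV 4.12 (cv2) and the standard library are available. Lean on these libraries where they do the work, as an engineer would, in place of code of your own. Each camera call takes 0.05 s, during which the arm holds its last target. There are 200 camera calls.

## Task

Push the bench clamp's sliding jaw fully home against the wheel hub. Then lift the longer of the two T-handled pins up and off its fork on the rack, stand it upright in the clamp's bore, down through the jaw plate until its collar rests on the plate, and let go. Do not drop the pin, leave the shorter pin hanging, and do not disturb the other things on the bench.

Things in the scene. Friction and masses are not known exactly. Their poses are not given: they have to be found in the camera images.
- rack: fixed blue rack with two forks pointing to its -x (robot's side), one pin hanging on each. Origin: centre of the underside of its base, 100 x 360 x 12 mm; z up. Posts 340 mm apart (y) and a top rail (top 180 mm up, centred at x = +5 mm, 20 mm thick). Its forks are at y = +80 and -80 mm.
- fork_a (a point): middle of the fork at the rack's y = +80 mm, where a crossbar hangs: at the rack's x = -66 mm, 182 mm up. A fork is two level prongs along x, 10 mm thick, axes 64 mm apart and 170 mm up (54 mm free between), reaching 100 mm out from the rack's origin; the last 12 mm turn up by 16 mm: a hanging crossbar must rise 16 mm to pass over the tips.
- fork_b (a point): the same for the other fork, at the rack's y = -80 mm. The pins may hang on the forks either way round.
- long_pin: loose steel T-handled pin, 0.3 to 0.55 kg, the longer: 150 mm from crossbar axis to tip. Origin: middle of the crossbar's axis. Crossbar along its y (start: the rack's y), 120 mm long, 14 mm thick; pin along its -z. Mid-crossbar is a flat-faced hub, 18 mm thick (x), 26 mm wide (y), from 8 mm above to 32 mm below the origin: pinch it across x from above.
- pin_collar (a point): on the long pin's axis, 105 mm below its origin: centre of the underside of its collar (34 mm diameter, 6 mm thick). Above the collar a shank of 16 mm diameter, below it the foot: 20 mm diameter, 45 mm long, the last 7 mm tapering to 12 mm.
- short_pin: loose steel T-handled pin with the same crossbar and hub as the long one and the same origin and axes, but only 100 mm from crossbar axis to tip. Hangs on the other fork; to be left there.
- clamp: fixed grey bench clamp, block 220 x 90 x 50 mm. Origin: centre of its underside; z up; the jaw closes along its +x. A wheel hub (its top 115 mm up) sits against a fixed jaw (110 mm up) at the +x end.
- bore (a point): centre of the clamp's vertical bore (24 mm diameter, open through the 50 mm block), at the clamp's x = -45 mm, y = 0, at the height of the jaw plate's top, 59 mm up. A pin fully home stands upright with its collar on the jaw plate, its origin 105 mm above this point.
- jaw (a joint): travel of the sliding jaw in m: 0 fully open, 0.055 fully home against its stop, when the jaw touches the hub and the plate's hole (26 mm diameter) lies over the bore. It resists with about 4 N and stays where it is left. Starts 35 to 55 mm short of home.
- jaw_face (a point): on the sliding jaw: middle of the top edge of its upright pushing face, which looks to the clamp's -x, 104 mm up. The upright is 60 mm wide (clamp's y), 20 mm thick and stands 45 mm above the jaw plate (8 mm thick, 60 mm wide, 120 mm long), on its +x end. The plate's hole is centred 55 mm on the -x side of this face.
- bearing: loose steel bearing ring, 62 mm across, 16 mm tall, lying on the rack's base; bystander
- spanner: loose open-ended steel spanner, 170 mm long, lying on the table; bystander
- spray_can: loose standing spray can, 60 mm across, about 170 mm tall; bystander
- grease_jar: loose standing jar, 70 mm across, 70 mm tall; bystander
- hammer: loose hammer lying on the table; bystander
- screwdriver: loose screwdriver lying on the table; bystander
Not all that is in view belongs to the job. Leave any black or turquoise look-alike of the long_pin alone.

How it is judged:
On the way, in this order (a step that is already met when the one before it is completed fails the run):
1. the sliding jaw is fully home (within 3 mm), the long pin still hanging (value of joint jaw above 0.052 m and distance of long_pin from where it was at the start of the episode below 0.02 m), for 0.2 s.
2. the long pin is lifted up off its fork (height (world z) of long_pin above 0.193 m), for 0.1 s.
At the end, for the whole second after the job is handed in: Jaw within 3 mm of fully home; long pin upright (0.06 rad) in the bore, its axis within 6 mm of the bore's centre, collar within 4 mm of resting on the jaw plate (pin origin 105 mm above site bore), released and at rest; short pin still hanging within 20 mm of its start (value of joint jaw above 0.052 m and horizontal distance between long_pin and bore below 0.006 m and z of long_pin in the frame of bore between 0.101 and 0.109 m and angle between long_pin's own z axis and vertical below 0.06 rad and linear speed of long_pin below 0.02 m/s and distance of short_pin from where it was at the start of the episode below 0.02 m); the robot touches nothing.
It fails at once if the long pin is dropped onto the bench (height (world z) of long_pin below 0.13 m).
It fails at once if the long pin falls into the bore (faster than 0.4 m/s downwards or sideways while low) (height (world z) of long_pin below 0.17 m and linear speed of long_pin above 0.4 m/s).
It fails at once if the short pin is moved more than 40 mm (distance of short_pin from where it was at the start of the episode above 0.04 m).
It fails at once if another thing on the bench is moved more than 40 mm (distance of any of bearing, spanner, spray_can, grease_jar, hammer, screwdriver from where it was at the start of the episode above 0.04 m).
It also fails if it takes over 69 s, if anything falls off the work surface, if the arm or the gripper's body presses on something with over 40 N, if the wrist force passes 120 N, or if a joint passes its speed limit or range.

## Working session

There is one attempt and no reset: what is moved stays moved. The work goes in short steps, Python scripts to look and compute and a tool call to move; the robot and the scene stay as the last step left them, time stands still between calls to the robot, and variables do not carry over. Pictures are saved under pics/ and viewed, at most 10 in all, crops included, and the job is handed in when it is done.

Besides the shell and the picture viewer there is one more tool, called as name(argument=value, ...), one argument or row to a line, values as JSON. carry_out: Moves the arm, as the interface text tells. Its arguments: {"type":"object","properties":{"targets":{"type":"array"},"force":{"type":"number"}},"required":["targets"]}

```bash
mkdir -p pics
python3 - <<'E'
from station import manip,cams
import cv2
for n in("scene","top"):
    cv2.imwrite(f"pics/{n}0.png",cams.snapshot(n)[:,:,::-1]); i=cams.camera_info(n); print(n,i["K"],i["T"])
s=manip.sense();print(s)
E
```

```text
scene [[503.67676233   0.         325.94013787]
 [  0.         503.67676233 239.30706718]
 [  0.           0.           1.        ]] [[-0.54448147  0.51376192 -0.66301479  1.43336659]
 [ 0.83855971  0.35123858 -0.41647218  0.5600597 ]
 [ 0.01890883 -0.78273887 -0.62206295  0.96794426]
 [ 0.          0.          0.          1.        ]]
top [[485.11137566   0.         322.16611021]
 [  0.         485.11137566 241.1675069 ]
 [  0.           0.           1.        ]] [[-4.96046357e-03 -9.89866156e-01  1.41916834e-01  3.66306676e-01]
 [-9.99987697e-01  4.91155579e-03 -6.94911866e-04 -1.86691966e-03]
 [-9.16270834e-06 -1.41918535e-01 -9.89878341e-01  1.46684955e+00]
 [ 0.00000000e+00  0.00000000e+00  0.00000000e+00  1.00000000e+00]]
{'t': 0.1, 'q': array([ 1.06848715e+00,  5.28377989e-01,  1.43376839e+00,  2.61052189e-05,
        1.18143445e+00, -1.78512722e-01]), 'qd': array([ 0.00146814, -0.00245416, -0.00366561, -0.00133841,  0.00104713,
       -0.00040776]), 'tau': array([-4.47111561e-04, -4.43307066e+01, -1.78586662e+01, -2.29974812e-04,
        3.85032239e-03, -2.97473065e-06]), 'tcp_pos': array([0.19852905, 0.59198597, 0.24943035]), 'tool_rot': array([ 1.61196724e-01,  9.86921794e-01, -9.33017565e-04, -3.43279707e-04]), 'force': array([-0.5612068 , -0.11147355,  0.16177628]), 'ft_torque': array([ 0.01602307, -0.00707438,  0.00104959]), 'gripper_force': 0.0, 'finger_gap': 0.9999947839403099}
```

View pics/scene0.png

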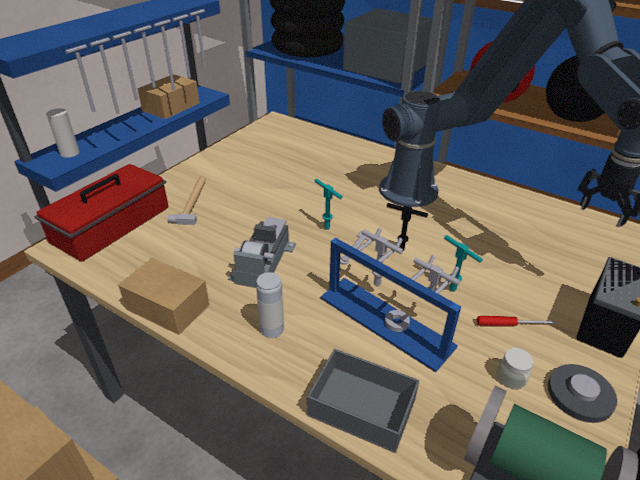

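View pics/top0.png

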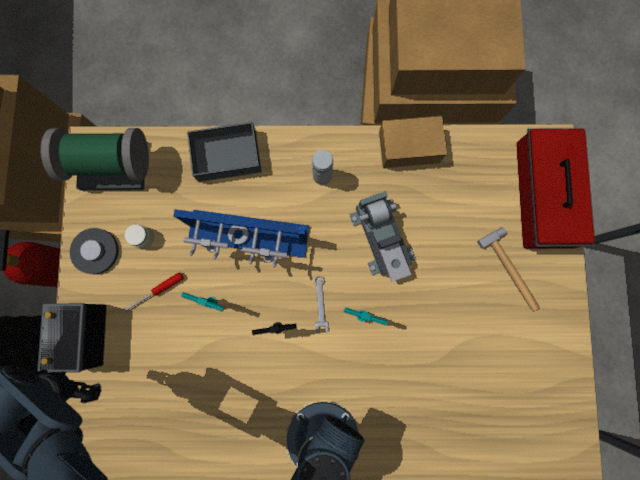

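Both pictures show the rack and clamp in mid-table. In the top view the rack is around (245,235) and the clamp around (385,240). Turquoise look-alikes stand at (204,300) and (366,316), and a black one at (273,328). The steel candidates hang on the rack forks: top view (205,250) and (262,258), scene view (380,242) and (437,272). I'll crop closer.

Run:
```python
import cv2
t=cv2.imread("pics/top0.png");s=cv2.imread("pics/scene0.png")
cv2.imwrite("pics/c1.png",cv2.resize(t[180:295,165:425],None,fx=3,fy=3,interpolation=cv2.INTER_CUBIC))
cv2.imwrite("pics/c2.png",cv2.resize(s[205:370,225:475],None,fx=3.2,fy=3.2,interpolation=cv2.INTER_CUBIC))
```

```text
(no output)
```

View pics/c1.png

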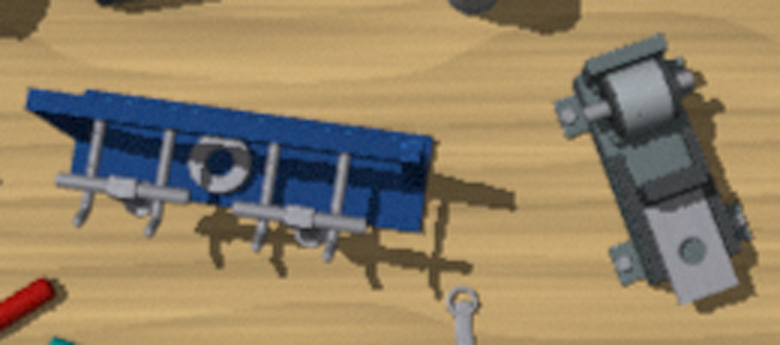

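View pics/c2.png

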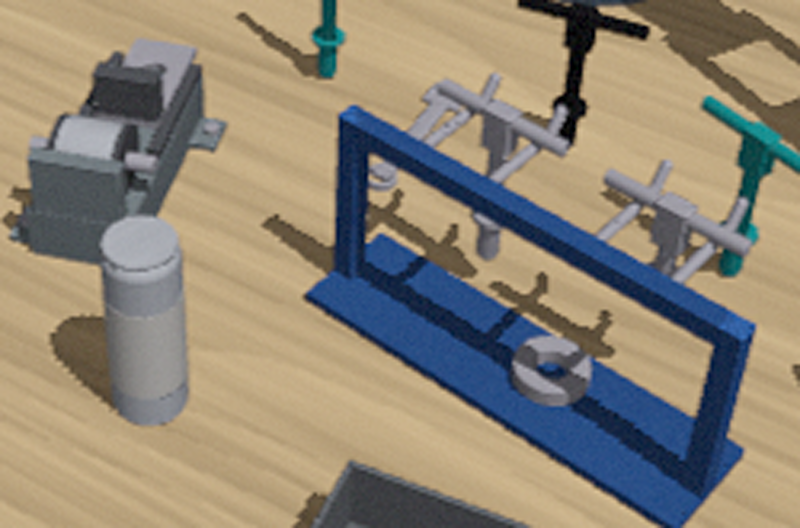

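The close crop shows the steel pin at c2 (490,120), which is top view (265,252), with a long foot that reaches about (487,255). The other pin at (672,210) shows nothing below the rail, so it is the short one. The long pin is therefore the one nearer the clamp, at the rack's -y fork. I'll fit the poses and overlay them to check.

```bash
cat > h.py <<'E'
import numpy as np, cv2
from station import cams
from scipy.optimize import least_squares
I={n:cams.camera_info(n) for n in("top","scene")}
def proj(n,P):
    P=np.atleast_2d(P); Tc=np.linalg.inv(I[n]["T"]); r,_=cv2.Rodrigues(Tc[:3,:3])
    return cv2.projectPoints(P.astype(float),r,Tc[:3,3],I[n]["K"],None)[0].reshape(-1,2)
def w(p,L): # p=x,y,yaw
    c,s=np.cos(p[2]),np.sin(p[2]); L=np.atleast_2d(L)
    return np.c_[p[0]+c*L[:,0]-s*L[:,1],p[1]+s*L[:,0]+c*L[:,1],L[:,2]]
def onplane(n,uv,z):
    K,T=I[n]["K"],I[n]["T"]; d=T[:3,:3]@np.linalg.solve(K,[*uv,1]); o=T[:3,3]; return o+d*(z-o[2])/d[2]
C1=lambda X,Y:((X+.5)/3-.5+165,(Y+.5)/3-.5+180)
C2=lambda X,Y:((X+.5)/3.2-.5+225,(Y+.5)/3.2-.5+205)
def fit(obs,p0):
    f=lambda p:np.concatenate([(proj(n,w(p,L))-uv).ravel() for n,uv,L in obs])
    r=least_squares(f,p0,loss='soft_l1'); return r.x,r.fun.reshape(-1,2).round(1)
E
cat > fit1.py <<'E'
from h import *
h,r=fit([("top",C1(692,250),[0,0,.059]),("top",C1(680,303),[-.045,.03,.059]),("top",C1(738,280),[-.045,-.03,.059]),
 ("scene",C2(140,40),[-.045,-.03,.059]),("scene",C2(198,45),[-.045,.03,.059])],[.5,-.2,.35]);print("hole",h,r.tolist())
for pre in(0,):
  rk,r=fit([("top",C1(75,168),[-.05,.18,.012]),("top",C1(422,231),[-.05,-.18,.012]),("scene",C2(305,297),[.05,-.18,.012]),("scene",C2(743,450),[-.05,.18,.012])],[.5,.2,-.1]);print("rack",rk,r.tolist())
pn,r=fit([("top",C1(235,208),[0,.06,.182]),("top",C1(365,226),[0,-.06,.182]),("scene",C2(440,87),[0,-.06,.182]),("scene",C2(568,146),[0,.06,.182])],[.45,.1,-.1]);print("pin",pn,r.tolist())
sp,r=fit([("top",C1(58,180),[0,.06,.182]),("top",C1(187,197),[0,-.06,.182]),("scene",C2(605,177),[0,-.06,.182]),("scene",C2(748,247),[0,.06,.182])],[.45,.2,-.1]);print("short",sp,r.tolist())
print("forks by rack",w(rk,[[-.066,.08,.182],[-.066,-.08,.182]]))
ims={n:cv2.resize(cv2.imread(f"pics/{n}0.png"),None,fx=4,fy=4,interpolation=cv2.INTER_CUBIC) for n in I}
def ln(P,c):
    for n in I:
        q=((proj(n,P)+.5)*4-.5); cv2.polylines(ims[n],[np.round(q*16).astype(np.int32)],False,c,1,cv2.LINE_AA,4)
G,R,Y=(0,255,0),(0,0,255),(0,255,255)
for p in(pn,sp): ln(w(p,[[0,-.06,.182],[0,.06,.182]]),R); ln(w(p,[[0,0,.182],[0,0,.032]]),Y)
ln(w(rk,[[-.05,-.18,.012],[-.05,.18,.012],[.05,.18,.012],[.05,-.18,.012],[-.05,-.18,.012]]),G)
ln(w(rk,[[-.005,-.17,.18],[-.005,.17,.18],[.015,.17,.18],[.015,-.17,.18],[-.005,-.17,.18]]),R)
a=np.linspace(0,6.28,30); ln(w(h,np.c_[.013*np.cos(a),.013*np.sin(a),0*a+.059]),R)
ln(w(h,[[.055,.03,.059],[-.045,.03,.059],[-.045,-.03,.059],[.055,-.03,.059]]),G)
ln(w(h,[[.055,.03,.104],[.055,-.03,.104],[.075,-.03,.104],[.075,.03,.104],[.055,.03,.104]]),Y)
for q,c in((.01,G),(.02,R)):
  o=.1-q; ln(w(h,[[o-.11,.045,.05],[o-.11,-.045,.05],[o+.11,-.045,.05],[o+.11,.045,.05],[o-.11,.045,.05]]),c)
cut=lambda n,x0,x1,y0,y1:ims[n][y0*4:y1*4,x0*4:x1*4]
A=cut("top",170,320,200,275);B=cut("top",345,420,185,290);S=cut("scene",320,465,220,350);D=cut("scene",225,300,205,285)
can=np.zeros((840,1200,3),np.uint8);
for im,x,y in((A,0,0),(B,600,0),(S,0,300),(D,600,420)): can[y:y+im.shape[0],x:x+im.shape[1]]=im[:840-y,:1200-x]
cv2.imwrite("pics/ov1.png",cv2.resize(can[:820,:900],(658,600),interpolation=cv2.INTER_AREA))
E
python3 fit1.py
```

```text
hole [ 0.50329069 -0.21432003  0.36345314] [[-0.5, -0.2], [-0.1, 0.3], [-0.4, 0.5], [-1.2, -0.7], [-0.4, 0.5]]
rack [ 0.60630936  0.22108054 -0.15522224] [[-2.6, 2.9], [-0.9, -0.4], [-1.3, -2.0], [-0.8, 0.6]]
pin [ 0.52183259  0.15185388 -0.12066508] [[-1.0, 0.5], [0.2, -0.3], [0.1, -0.8], [-0.6, 0.5]]
short [ 0.54882679  0.30953841 -0.12654788] [[-0.7, 0.0], [0.6, -0.3], [0.0, -0.7], [0.0, 0.2]]
forks by rack [[0.55347083 0.3103223  0.182     ]
 [0.52873489 0.15224594 0.182     ]]
```

View pics/ov1.png

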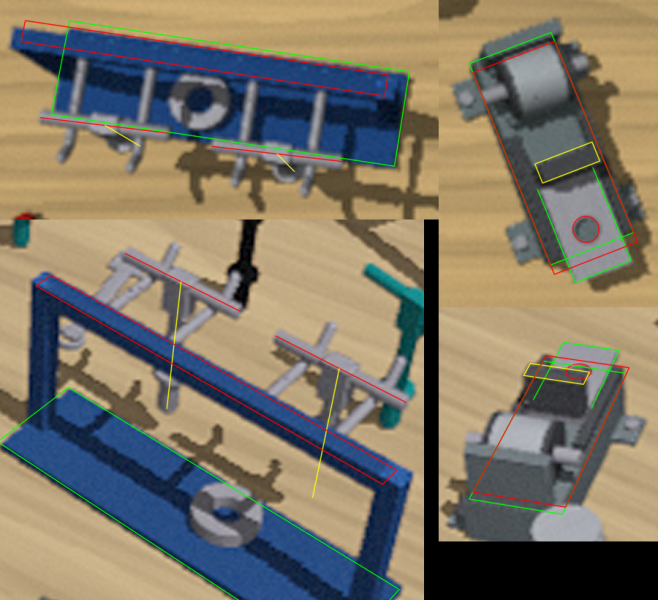

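The overlay confirms it. The left scene pin matches a 150 mm tip at the crop's (167,408), and the right one shows nothing there. The clamp and jaw outlines also agree. Next I'll push the jaw.

```bash
cat > go.py <<'E'
import sys,numpy as np
from station import manip
from scipy.spatial.transform import Rotation as R
def go(pos,hd):
    s=manip.sense(); T=R.from_quat(s["tool_rot"]); h=np.radians(hd)
    X=np.array([np.cos(h),np.sin(h),0]);Z=np.array([0,0,-1.]);G=R.from_matrix(np.c_[X,np.cross(Z,X),Z])
    print("shift cm",(T.inv().apply(np.array(pos)-s["tcp_pos"])*100).round(2),"rot deg",(T.inv()*G).as_rotvec(degrees=True).round(2))
    print("at",s["tcp_pos"].round(4),"F",s["force"].round(1),"t",round(s["t"],2))
if __name__=="__main__": a=list(map(float,sys.argv[1:])); go(a[:3],a[3])
E
python3 go.py .513 -.211 .22 20.8
```

```text
shift cm [-55.36 -66.11   3.05] rot deg [-8.0000e-02  1.3000e-01  1.4065e+02]
at [0.1985 0.592  0.2494] F [-0.6 -0.1  0.2] t 0.1
```

carry_out(
  targets=[
    [[-27,-33,-2,0,0,70,0],[-27,-33,-2,0,0,70,0],[-27,-33,-2,0,0,70,0],[-27,-33,-2,0,0,70,0],[-27,-33,-2,0,0,70,0],[-27,-33,-2,0,0,70,0],[-27,-33,-2,0,0,70,0],[-27,-33,-2,0,0,70,0],[-27,-33,-2,0,0,70,0],[-27,-33,-2,0,0,70,0],[-27,-33,-2,0,0,70,0],[-27,-33,-2,0,0,70,0]],
  ],
)

```text
t: 1.1
tcp_pos: [0.351, 0.1913, 0.2704]
tool_rot: [0.7, 0.714, 0.0, 0.0]
force: [-0.0, 0.7, 0.2]
finger_gap: -0.001
gripper_force: 0.0
```

```bash
python3 go.py .513 -.211 .22 20.8
```

```text
shift cm [-40.53  15.41   5.07] rot deg [4.000e-02 1.000e-02 7.032e+01]
at [0.351  0.1913 0.2704] F [-0.   0.7  0.2] t 1.1
```

carry_out(
  targets=[
    [[-40.5,15.4,5,0,0,70.3,0],[-40.5,15.4,5,0,0,70.3,0],[-40.5,15.4,5,0,0,70.3,0],[-40.5,15.4,5,0,0,70.3,0],[-40.5,15.4,5,0,0,70.3,0],[-40.5,15.4,5,0,0,70.3,0],[-40.5,15.4,5,0,0,70.3,0],[-40.5,15.4,5,0,0,70.3,0],[-40.5,15.4,5,0,0,70.3,0],[-40.5,15.4,5,0,0,70.3,0],[-40.5,15.4,5,0,0,70.3,0],[-40.5,15.4,5,0,0,70.3,0]],
  ],
)

```text
t: 2.1
tcp_pos: [0.5166, -0.2108, 0.2193]
tool_rot: [0.983, 0.182, 0.001, 0.001]
force: [-0.1, 0.8, 0.3]
finger_gap: -0.0
gripper_force: 0.0
```

```bash
python3 go.py .513 -.211 .092 20.8
```

```text
shift cm [-0.36 -0.14 12.73] rot deg [ 0.14 -0.08  0.21]
at [ 0.5166 -0.2108  0.2193] F [-0.1  0.8  0.3] t 2.1
```

carry_out(
  targets=[
    [[-0.4,0,6,0,0,0,0],[-0.4,0,10,0,0,0,0],[-0.4,0,12.7,0,0,0,0],[-0.4,0,12.7,0,0,0,0],[0.6,0,12.7,0,0,0,0],[1.6,0,12.7,0,0,0,0],[2.2,0,12.7,0,0,0,0],[2.8,0,12.7,0,0,0,0],[3.4,0,12.7,0,0,0,0],[4.0,0,12.7,0,0,0,0],[4.5,0,12.7,0,0,0,0],[5,0,12.7,0,0,0,0]],
  ],
)

```text
t: 3.1
tcp_pos: [0.5608, -0.1894, 0.0941]
tool_rot: [0.983, 0.183, -0.0, 0.0]
force: [-4.0, -2.5, 2.9]
finger_gap: -0.001
gripper_force: 2.3
```

```bash
python3 go.py .513 -.211 .092 20.8;python3 - <<'E'
from station import cams
import cv2
cv2.imwrite("pics/t1.png",cv2.resize(cams.snapshot("top")[150:300,330:450,::-1],None,fx=4,fy=4,interpolation=cv2.INTER_CUBIC))
E
```

```text
shift cm [-5.24  0.29  0.22] rot deg [0.04 0.01 0.35]
at [ 0.5608 -0.1894  0.0941] F [-4.  -2.5  2.9] t 3.1
```

View pics/t1.png

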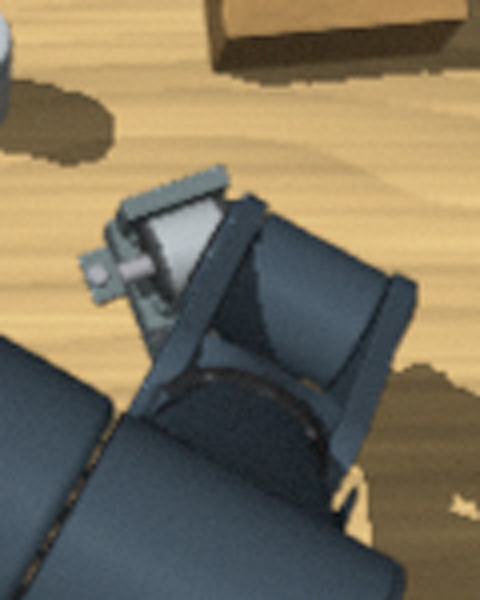

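The arm hides the jaw in this view; only the hub shows, at (185,240) in the crop. The force is about 4.7 N, so it is in contact and sliding. I'll keep pushing.

carry_out(
  targets=[
    [[0.4,0,0,0,0,0,0],[0.8,0,0,0,0,0,0],[1.2,0,0,0,0,0,0],[1.5,0,0,0,0,0,0]],
  ],
)

```text
t: 3.48
tcp_pos: [0.5749, -0.1838, 0.0932]
tool_rot: [0.983, 0.183, -0.0, -0.0]
force: [-4.3, -2.8, 2.8]
finger_gap: 0.004
gripper_force: 2.2
```

carry_out(
  targets=[
    [[0.2,0,0,0,0,0,0],[0.4,0,0,0,0,0,0],[0.6,0,0,0,0,0,0]],
  ],
)

```text
t: 3.73
tcp_pos: [0.5804, -0.1818, 0.0932]
tool_rot: [0.983, 0.184, 0.0, 0.0]
force: [-3.8, -3.4, 1.7]
finger_gap: -0.001
gripper_force: 2.1
```

carry_out(
  targets=[
    [[0.2,0,0,0,0,0,0],[0.4,0,0,0,0,0,0],[0.6,0,0,0,0,0,0]],
  ],
)

```text
t: 3.98
tcp_pos: [0.5861, -0.1797, 0.0932]
tool_rot: [0.983, 0.183, 0.0, 0.0]
force: [-1.7, -4.9, 1.4]
finger_gap: 0.0
gripper_force: 2.1
```

carry_out(
  targets=[
    [[0.2,0,0,0,0,0,0],[0.4,0,0,0,0,0,0]],
  ],
)

```text
t: 4.15
tcp_pos: [0.5881, -0.1789, 0.0932]
tool_rot: [0.983, 0.184, -0.002, 0.0]
force: [-11.6, -9.3, 5.9]
finger_gap: 0.004
gripper_force: 6.9
```

carry_out(
  targets=[
    [[0.2,0,0,0,0,0,0],[0.4,0,0,0,0,0,0]],
  ],
)

```text
t: 4.32
tcp_pos: [0.5882, -0.1788, 0.0932]
tool_rot: [0.983, 0.185, -0.006, 0.0]
force: [-20.8, -15.6, 9.6]
finger_gap: -0.001
gripper_force: 12.2
```

carry_out(
  targets=[
    [[0.15,0,0,0,0,0,0],[0.3,0,0,0,0,0,0]],
  ],
)

```text
t: 4.48
tcp_pos: [0.5883, -0.1788, 0.0933]
tool_rot: [0.983, 0.185, -0.009, 0.0]
force: [-25.9, -19.4, 14.4]
finger_gap: -0.004
gripper_force: 15.4
```

carry_out(
  targets=[
    [[0.15,0,0,0,0,0,0],[0.3,0,0,0,0,0,0]],
  ],
)

```text
t: 4.65
tcp_pos: [0.5883, -0.1787, 0.0933]
tool_rot: [0.983, 0.186, -0.012, -0.0]
force: [-32.6, -23.4, 17.1]
finger_gap: 0.0
gripper_force: 19.2
```

The force rises steeply at a fixed position after about 47 mm of travel, so the jaw is home. I'll back off and lift.

carry_out(
  targets=[
    [[-1,0,0,0,0,0,0],[-3,0,0,0,0,0,0],[-3,0,-4,0,0,0,0],[-3,0,-8,0,0,0,0],[-3,0,-12,0,0,0,0],[-3,0,-15,0,0,0,8.5],[-3,0,-17,0,0,0,8.5],[-3,0,-17,0,0,0,8.5]],
  ],
)

```text
t: 5.32
tcp_pos: [0.5746, -0.1855, 0.269]
tool_rot: [0.983, 0.184, 0.006, 0.003]
force: [0.5, 0.4, -0.2]
finger_gap: 0.421
gripper_force: 0.0
```

```bash
python3 go.py .522 .152 .26 82
```

```text
shift cm [  7.28 -33.38   0.71] rot deg [  0.71  -0.28 -60.83]
at [ 0.5746 -0.1855  0.269 ] F [ 0.5  0.4 -0.2] t 5.32
```

```bash
python3 go.py .42 0.0 .30 82
```

```text
shift cm [ -7.68 -22.85  -3.36] rot deg [  0.71  -0.28 -60.83]
at [ 0.5746 -0.1855  0.269 ] F [ 0.5  0.4 -0.2] t 5.32
```

carry_out(
  targets=[
    [[-7.7,-22.9,-3.3,0.7,-0.3,-60.8,8.5],[-7.7,-22.9,-3.3,0.7,-0.3,-60.8,8.5],[-7.7,-22.9,-3.3,0.7,-0.3,-60.8,8.5],[-7.7,-22.9,-3.3,0.7,-0.3,-60.8,8.5],[-7.7,-22.9,-3.3,0.7,-0.3,-60.8,8.5],[-7.7,-22.9,-3.3,0.7,-0.3,-60.8,8.5],[-7.7,-22.9,-3.3,0.7,-0.3,-60.8,8.5],[-7.7,-22.9,-3.3,0.7,-0.3,-60.8,8.5],[-7.7,-22.9,-3.3,0.7,-0.3,-60.8,8.5],[-7.7,-22.9,-3.3,0.7,-0.3,-60.8,8.5]],
  ],
)

```text
t: 6.15
tcp_pos: [0.4163, 0.0018, 0.2957]
tool_rot: [0.754, 0.656, -0.003, -0.006]
force: [0.0, -1.0, -0.5]
finger_gap: 1.0
gripper_force: 0.0
```

Run:
```python
from station import cams
import cv2,numpy as np
t=cams.snapshot("top")[:,:,::-1];s=cams.snapshot("scene")[:,:,::-1]
cv2.imwrite("pics/top2.png",t);cv2.imwrite("pics/scene2.png",s)
def z(i,x,y,w,h,f): return cv2.resize(i[y:y+h,x:x+w],None,fx=f,fy=f,interpolation=cv2.INTER_CUBIC)
a=z(t,350,190,65,100,6); b=z(s,225,205,68,100,6); 
cv2.imwrite("pics/c3.png",np.hstack([a,b]))
```

```text
(no output)
```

View pics/c3.png

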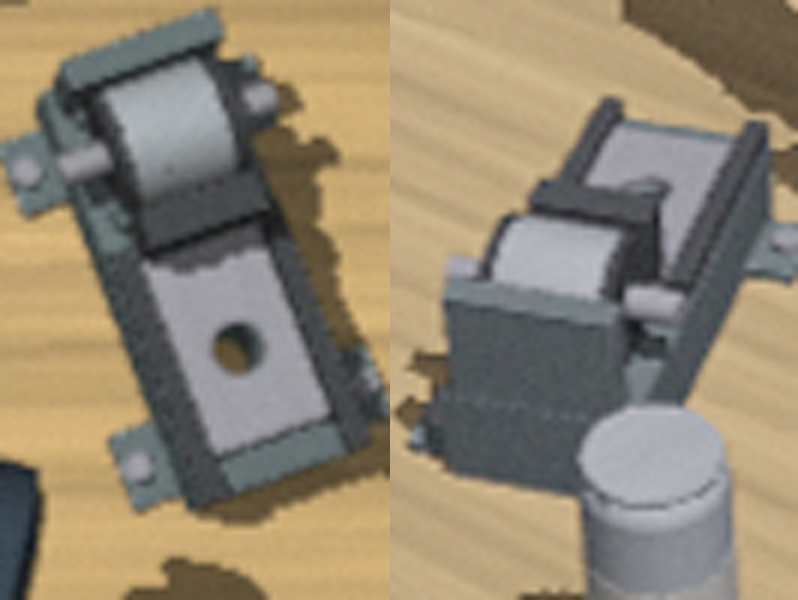

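The jaw is home against the hub. The plate hole is at crop (239,349), with the bore open beneath it. Next is the bore fit and the move to the pin.

```bash
python3 - <<'E'
from h import *
A=lambda X,Y:((X+.5)/6-.5+350,(Y+.5)/6-.5+190)
S=lambda X,Y:((X-390+.5)/6-.5+225,(Y+.5)/6-.5+205)
print("top hole",onplane("top",A(239,349),.059))
o=[("top",A(239,349),[0,0,.059]),("top",A(212,455),[-.045,.03,.059]),("top",A(332,412),[-.045,-.03,.059])]
print(fit(o,[.54,-.2,.36]))
print(fit(o+[("scene",S(616,123),[-.045,-.03,.059]),("scene",S(733,140),[-.045,.03,.059])],[.54,-.2,.36]))
E
python3 go.py .522 .152 .25 82; python3 go.py .522 .152 .172 82
```

```text
top hole [ 0.5477131 -0.1995378  0.059    ]
(array([ 0.54835032, -0.19950664,  0.34187983]), array([[-0. , -0.2],
       [ 0.4,  0. ],
       [-0.4,  0.2]]))
(array([ 0.54784846, -0.19937688,  0.34450794]), array([[-0.1, -0. ],
       [ 0.4,  0.2],
       [-0.4,  0.3],
       [-0. ,  0.2],
       [-0.3,  0.4]]))
shift cm [16.41  8.37  4.51] rot deg [-0.75 -0.16 -0.14]
at [0.4164 0.0012 0.2958] F [-0.6  0.1  0.2] t 6.25
shift cm [16.39  8.48 12.31] rot deg [-0.75 -0.16 -0.14]
at [0.4164 0.0012 0.2958] F [-0.6  0.1  0.2] t 6.25
```

carry_out(
  targets=[
    [[8,4.2,4.5,-0.7,0,0,5],[12,6.3,4.5,-0.7,0,0,5],[16.4,8.4,4.5,-0.7,0,0,5],[16.4,8.4,4.5,-0.7,0,0,5],[16.4,8.4,4.5,-0.7,0,0,5],[16.4,8.4,4.5,-0.7,0,0,5],[16.4,8.4,4.5,-0.7,0,0,5]],
  ],
)

```text
t: 6.83
tcp_pos: [0.522, 0.1524, 0.2493]
tool_rot: [0.755, 0.656, -0.0, -0.001]
force: [-0.8, 0.3, 0.3]
finger_gap: 0.582
gripper_force: 0.0
```

```bash
python3 go.py .522 .152 .172 82
python3 - <<'E'
from station import cams
import cv2,numpy as np
s=cams.snapshot("scene")[:,:,::-1]
cv2.imwrite("pics/c4.png",cv2.resize(s[180:330,320:480],None,fx=4,fy=4,interpolation=cv2.INTER_CUBIC))
E
```

```text
shift cm [-0.05  0.02  7.73] rot deg [-0.14 -0.08  0.01]
at [0.522  0.1524 0.2493] F [-0.8  0.3  0.3] t 6.83
```

View pics/c4.png

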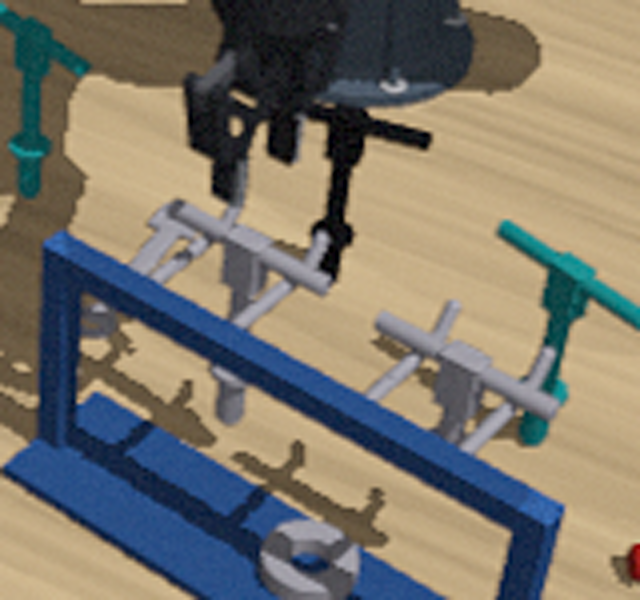

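The open fingers straddle the long pin's hub, with tips at (225,190) and (285,155) and the hub at (245,240). I'll descend and close.

carry_out(
  targets=[
    [[0,0,3,0,0,0,5],[0,0,5.5,0,0,0,5],[0,0,7.7,0,0,0,5],[0,0,7.7,0,0,0,5]],
  ],
  force=60,
)

```text
t: 7.22
tcp_pos: [0.5183, 0.1499, 0.17]
tool_rot: [0.756, 0.655, -0.003, -0.003]
force: [-1.4, -0.3, 0.1]
finger_gap: 0.583
gripper_force: 0.0
```

carry_out(
  targets=[
    [[0,0,0,0,0,0,3],[0,0,0,0,0,0,2.2],[0,0,0,0,0,0,0.5],[0,0,0,0,0,0,0.5],[0,0,0,0,0,0,0.5],[0,0,0,0,0,0,0.5]],
  ],
  force=60,
)

```text
t: 7.72
tcp_pos: [0.523, 0.1513, 0.1751]
tool_rot: [0.755, 0.656, 0.002, 0.001]
force: [-0.5, -2.4, 6.5]
finger_gap: 0.204
gripper_force: 60.0
```

carry_out(
  targets=[
    [[0,0,-1,0,0,0,0.5],[0,0,-2.5,0,0,0,0.5],[0,0,-4.5,0,0,0,0.5],[0,0,-6.5,0,0,0,0.5],[0,0,-9,0,0,0,0.5],[0,0,-11.5,0,0,0,0.5],[0,0,-14,0,0,0,0.5],[0,0,-16,0,0,0,0.5],[0,0,-17.5,0,0,0,0.5],[0,0,-17.5,0,0,0,0.5],[0,0,-17.5,0,0,0,0.5]],
  ],
  force=80,
)

```text
t: 8.63
tcp_pos: [0.5216, 0.1514, 0.3487]
tool_rot: [0.755, 0.656, 0.001, -0.001]
force: [-0.2, -0.4, -5.1]
finger_gap: 0.2
gripper_force: 78.6
```

```bash
python3 go.py .548 -.1994 .33 45
```

```text
shift cm [-34.37   7.52   1.8 ] rot deg [-0.04 -0.1  36.97]
at [0.5216 0.1514 0.3487] F [-0.2 -0.4 -5.1] t 8.63
```

The pin is held at about 5 N of weight. I'll carry it across.

carry_out(
  targets=[
    [[-1,0.2,0,0,0,1,0.5],[-3,0.7,0,0,0,3,0.5],[-6,1.3,0,0,0,6,0.5],[-9,2,0.3,0,0,9,0.5],[-12,2.6,0.6,0,0,12,0.5],[-15,3.3,0.8,0,0,15,0.5],[-18,4,1,0,0,18,0.5],[-21,4.6,1.3,0,0,21,0.5],[-24,5.3,1.5,0,0,25,0.5],[-27,6,1.8,0,0,29,0.5],[-30,6.6,1.8,0,0,33,0.5],[-32,7,1.8,0,0,37,0.5]],
  ],
)

```text
t: 9.63
tcp_pos: [0.5452, -0.1788, 0.3274]
tool_rot: [0.925, 0.379, -0.002, -0.002]
force: [0.1, -0.1, -3.8]
finger_gap: 0.199
gripper_force: 78.5
```

carry_out(
  targets=[
    [[0,0,0,0,0,0,0.5],[0,0,0,0,0,0,0.5],[0,0,0,0,0,0,0.5]],
  ],
)

```text
t: 9.88
tcp_pos: [0.5453, -0.175, 0.3283]
tool_rot: [0.924, 0.382, -0.001, -0.003]
force: [0.4, 0.9, -4.9]
finger_gap: 0.201
gripper_force: 78.6
```

```bash
python3 go.py .548 -.1994 .26 45
```

```text
shift cm [-1.53  1.95  6.81] rot deg [-0.32 -0.02 -0.08]
at [ 0.5453 -0.175   0.3283] F [ 0.4  0.9 -4.9] t 9.88
```

carry_out(
  targets=[
    [[-0.8,1,1,-0.3,0,0,0.5],[-1.5,1.9,3,-0.3,0,0,0.5],[-1.5,1.9,5,-0.3,0,0,0.5],[-1.5,1.9,7,-0.3,0,0,0.5],[-1.5,1.9,9,-0.3,0,0,0.5],[-1.5,1.9,10.3,-0.3,0,0,0.5],[-1.5,1.9,10.3,-0.3,0,0,0.5],[-1.5,1.9,10.3,-0.3,0,0,0.5],[-1.5,1.9,10.3,-0.3,0,0,0.5]],
  ],
)

```text
t: 10.63
tcp_pos: [0.55, -0.1993, 0.2276]
tool_rot: [0.924, 0.383, 0.002, 0.002]
force: [0.7, -0.6, -4.2]
finger_gap: 0.193
gripper_force: 78.5
```

```bash
python3 go.py .548 -.1994 .20 45
python3 - <<'E'
from h import *
s=cams.snapshot("scene")[:,:,::-1];t=cams.snapshot("top")[:,:,::-1]
from station import manip
p=manip.sense()["tcp_pos"]
def z(i,x,y,w,h,f): return cv2.resize(i[y:y+h,x:x+w],None,fx=f,fy=f,interpolation=cv2.INTER_CUBIC)
cv2.imwrite("pics/c5.png",np.hstack([z(s,230,150,66,100,6),z(t,350,190,66,100,6)]))
P=[[.548,-.1994,.059],[p[0],p[1],p[2]-.142],[p[0],p[1],p[2]-.097],[p[0],p[1],p[2]+.008]]
print(((proj("scene",P)-[230,150]+.5)*6-.5).round(0).tolist())
E
```

```text
shift cm [-0.15 -0.15  2.76] rot deg [ 0.32 -0.08  0.  ]
at [ 0.55   -0.1993  0.2276] F [ 0.7 -0.6 -4.2] t 10.63
[[224.0, 517.0], [218.0, 475.0], [213.0, 399.0], [200.0, 209.0]]
```

View pics/c5.png

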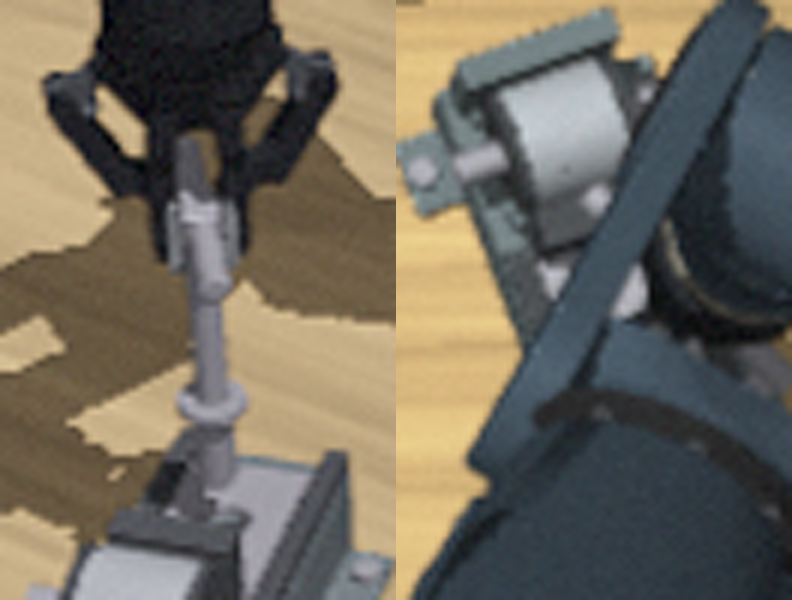

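The pin hangs vertical. Its collar is at (212,403) and its tip at about (218,480), both within 1 mm of the prediction, over the hole at (224,516). I'll lower it in stages.

carry_out(
  targets=[
    [[-0.15,-0.15,0.6,0.3,0,0,0.5],[-0.15,-0.15,1.2,0.3,0,0,0.5],[-0.15,-0.15,1.8,0.3,0,0,0.5],[-0.15,-0.15,2.4,0.3,0,0,0.5],[-0.15,-0.15,3,0.3,0,0,0.5],[-0.15,-0.15,3,0.3,0,0,0.5]],
  ],
)

```text
t: 11.23
tcp_pos: [0.5463, -0.1989, 0.1951]
tool_rot: [0.924, 0.382, -0.001, -0.002]
force: [-2.0, 0.1, -4.7]
finger_gap: 0.197
gripper_force: 78.6
```

carry_out(
  targets=[
    [[0,0,0.4,0,0,0,0.5],[0,0,0.8,0,0,0,0.5],[0,0,1.2,0,0,0,0.5],[0,0,1.2,0,0,0,0.5]],
  ],
)

```text
t: 11.57
tcp_pos: [0.5468, -0.1991, 0.1841]
tool_rot: [0.924, 0.382, -0.0, -0.001]
force: [-0.4, -0.6, -4.8]
finger_gap: 0.202
gripper_force: 78.7
```

```bash
python3 go.py .548 -.1994 .156 45
```

```text
shift cm [0.06 0.11 2.81] rot deg [-0.16 -0.04 -0.05]
at [ 0.5468 -0.1991  0.1841] F [-0.4 -0.6 -4.8] t 11.57
```

carry_out(
  targets=[
    [[0.05,0.1,0.5,0,0,0,0.5],[0.05,0.1,1,0,0,0,0.5],[0.05,0.1,1.5,0,0,0,0.5],[0.05,0.1,2.0,0,0,0,0.5],[0.05,0.1,2.2,0,0,0,0.5],[0.05,0.1,2.2,0,0,0,0.5]],
  ],
)

```text
t: 12.07
tcp_pos: [0.5479, -0.1994, 0.1621]
tool_rot: [0.924, 0.382, -0.0, -0.001]
force: [-0.2, 0.3, -4.8]
finger_gap: 0.203
gripper_force: 78.8
```

carry_out(
  targets=[
    [[0,0,0.2,0,0,0,0.5],[0,0,0.4,0,0,0,0.5],[0,0,0.4,0,0,0,0.5]],
  ],
)

```text
t: 12.32
tcp_pos: [0.5483, -0.1996, 0.1587]
tool_rot: [0.924, 0.382, 0.0, -0.001]
force: [-0.4, -0.2, -4.8]
finger_gap: 0.202
gripper_force: 78.8
```

carry_out(
  targets=[
    [[0,0,0.1,0,0,0,0.5],[0,0,0.2,0,0,0,0.5],[0,0,0.2,0,0,0,0.5]],
  ],
)

```text
t: 12.57
tcp_pos: [0.5485, -0.1998, 0.1577]
tool_rot: [0.924, 0.382, 0.0, -0.0]
force: [-0.3, 0.5, 0.6]
finger_gap: 0.196
gripper_force: 79.5
```

The weight has come off at TCP 0.158, where the collar was expected to seat. One more small press, then I'll open gently.

carry_out(
  targets=[
    [[0,0,0.1,0,0,0,0.5],[0,0,0.1,0,0,0,0.5]],
  ],
  force=30,
)

```text
t: 12.73
tcp_pos: [0.5486, -0.1998, 0.1576]
tool_rot: [0.924, 0.382, 0.001, -0.0]
force: [-2.6, 1.0, 6.7]
finger_gap: 0.199
gripper_force: 80.5
```

carry_out(
  targets=[
    [[0,0,0,0,0,0,2.2],[0,0,0,0,0,0,3],[0,0,0,0,0,0,4],[0,0,0,0,0,0,5],[0,0,0,0,0,0,5],[0,0,-1,0,0,0,5],[0,0,-3,0,0,0,5],[0,0,-6,0,0,0,5],[0,0,-9,0,0,0,5],[0,0,-12,0,0,0,5],[0,0,-14,0,0,0,5],[0,0,-14,0,0,0,5]],
  ],
)

```text
t: 13.73
tcp_pos: [0.5509, -0.2013, 0.3021]
tool_rot: [0.924, 0.382, 0.004, 0.004]
force: [-0.8, -0.5, 1.1]
finger_gap: 0.587
gripper_force: 0.0
```

```bash
python3 go.py .40 0.0 .30 45
python3 - <<'E'
from h import *
s=cams.snapshot("scene")[:,:,::-1]
P=[[.548,-.1994,.164],[.548,-.1994,.059]]
print(((proj("scene",P)-[230,130]+.5)*5-.5).round(0).tolist())
cv2.imwrite("pics/c6.png",cv2.resize(s[130:250,230:350],None,fx=5,fy=5,interpolation=cv2.INTER_CUBIC))
E
```

```text
shift cm [  3.54 -24.9   -0.03] rot deg [ 0.57 -0.22 -0.04]
at [ 0.5509 -0.2013  0.3021] F [-0.8 -0.5  1.1] t 13.73
[[177.0, 383.0], [187.0, 531.0]]
```

View pics/c6.png

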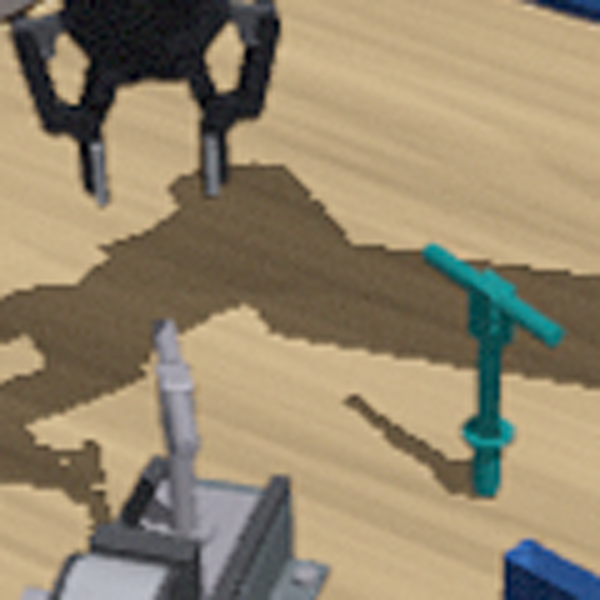

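The pin stands upright with its collar on the plate at about (187,530). The hub is at (176,380) against a predicted (177,383), and the gripper is clear. I'll hand in.

```bash
python3 -c "
from station import sign_off
print(sign_off())"
```

```text
the job is handed in; nothing more can be done
None
```

I pushed the jaw home, stood the long pin in the bore with its collar on the plate, let go, and handed the job in at about 14 s; the sign-off gave no verdict.

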